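# Hang the tape reel on the sprung J-hook

### The job

Lift the orange reel by its rim out of the wooden rack and hang it on the stand's J-hook: rim over the bar, behind the upturned tip. Then press it gently down past the sprung white keeper until it has clicked in and sits fully home on the bar, and let go so that it hangs still; do not force it, do not drop it, and leave everything else alone.

Things in the scene. Friction and masses are not known exactly. Their poses are not given: they have to be found in the camera images.
- reel: Empty orange tape reel: plastic wheel 210 mm across, 0.1 to 0.21 kg, upright in one of the rack's slots. Origin at its centre, own x = axle, z up. Rim: radius 70 to 105 mm; outer part (78 to 105) a web 10 mm thick, inner edge (70 to 78) a bead 16 mm thick. Hub 28 mm across, 12 mm thick; spokes point straight down and 60 degrees either side of straight up; between those the window is open.
- rim_top (a point): Top of the orange reel's rim, 105 mm above its centre, mid-thickness. Grip here across the 10 mm web, fingers either side along the axle; fingertips no deeper than about 15 mm below this point stay clear of the hook and keeper later.
- reel_grey: Grey reel of the same form, standing in the rack's other slot, 84 mm away along the axle. To be left alone. Origin at its centre.
- rack: Fixed wooden rack, base 170 x 170 x 12 mm, with two slots 18 mm wide and 140 mm long along its own y, 42 mm either side of its origin along its own x; slot walls rise to 57 mm above the table. Origin at the centre of its underside.
- stand: Fixed hook stand: dark base 150 x 140 x 20 mm (its centre 20 mm towards +x of the origin), steel post 18 mm thick 30 mm to +x of the origin, top at 250 mm; clamped on it a red carriage with steel J-hook and white keeper. Origin on the table straight below the hook's seat; the hook points along its own -x. Hook and keeper bear at most 24 N from the reel; 14 N seats it.
- hook (a point): Nominal seat: mid-length of the J-hook's level rubber-sleeved bar (12 mm wide, 6 thick), on its top, 250 mm over the table; axes as the stand. The red carriage is clamped by hand: the true hook and keeper lie straight above or below, up to 11 mm higher or lower. This is not measured: feel for the seat. A seated reel's centre is 70 mm below the true seat.
- hook_tip (a point): Nominal top of the hook's upturned tip, 18 mm above the bar, 17 mm to -x of the seat (same unmeasured height error). The tip is polished; its inner face is 9.5 mm to -x of the seat, the upper 8 mm lean out to 20 mm. The red back plate's face is 9.5 mm to +x, 34 mm wide, ending 17 mm above the bar. So the 16 mm bead has 3 mm of play between them.
- keeper (a joint): Travel (m) of the sprung white wedge nose, 14 mm wide, in the back plate. 0 = out: ridge 6 mm out, 12 mm above the bar, slippery 45 degree slopes above and below; 0.006 = flush. Spring 4.5 to 6.3 N. The bead, pressed down, meets it about 16 mm above the seat, pushes it back 3 to 5 mm (6 to 13 N), then it springs out over the bead (below 0.002); next hard stop is the bar.
- meter: Black multimeter, 190 x 90 x 34 mm, loose, to the robot's left. Leave alone. Origin at the centre of its underside.
- board: Green circuit board, 120 x 90 mm, up to 16 mm high, loose, to the robot's right. Leave alone. Origin at the centre of its underside.
- solder: Small aluminium solder spool, 44 mm diameter, 36 mm high, standing loose between rack and stand. Leave alone. Origin at the centre of its underside.
Mind the look-alikes: they are no part of the job. There is more than one size of the rack; the one meant has the size given above.

How it is judged (in metres and radians):
On the way, in this order (a step that is already met when the one before it is completed fails the run):
1. the orange reel is lifted clear of the rack (contact force between reel and rack below 0.05 N and height (world z) of reel above 0.17 m), for 0.1 s.
2. the orange reel's rim, pressed down on the hook, pushes the keeper back by more than 2 mm (value of joint keeper above 0.002 m and contact force between reel and stand above 1 N and horizontal distance between reel and hook below 0.02 m), for 0.02 s.
At the end, for the whole second after the job is handed in: The orange reel, released, hangs at rest on the J-hook's bar: centre within 20 mm sideways of the seat and 57 to 83 mm below the nominal seat, axle within 0.2 rad of the hook's direction, keeper sprung out again over the bead (below 2 mm) (z of reel in the frame of hook between -0.083 and -0.057 m and horizontal distance between reel and hook below 0.02 m and angle between the x axis of reel and the x axis of stand, either way round below 0.2 rad and value of joint keeper below 0.002 m and contact force between reel and hook_bar above 0.3 N and contact force between reel and the fingers below 0.05 N and linear speed of reel below 0.05 m/s and angular speed of reel below 0.6 rad/s); the robot touches nothing.
It fails at once if the reel presses on the hook, keeper or stand with more than 24 N (contact force between reel and stand above 24 N).
It fails at once if the arm or fingers press on the hook stand with more than 15 N (contact force between the arm and stand above 15 N).
It fails at once if the reel falls on the table (its centre below 108 mm) (height (world z) of reel below 0.108 m).
It fails at once if the grey reel or another loose thing is moved by more than 30 mm (distance of any of reel_grey, meter, board, solder from where it was at the start of the episode above 0.03 m).
It also fails if it takes over 64 s, if anything falls off the work surface, if the arm or the gripper's body presses on something with over 40 N, if the wrist force passes 120 N, or if a joint passes its speed limit or range.

### The arm

A 6-joint arm with a two-finger parallel gripper is mounted at the origin on the work surface. World frame = base frame: x ahead of the robot, y to its left, z up, the work surface at z = 0. Lengths are in mm, angles in rad, forces in N, time in s.
With the tool pointing down it reaches from about 275 to 750 mm from the base axis. Payload 10.2 kg.
Tool frame: the origin (TCP) lies at the very end of the fingers, on their centre line; the grasp point (between the pads) lies 19 mm behind it; x points along the fingers, y is the direction in which the jaws open and shut, and the axes are right-handed (so a half turn about x gives the same grasp; the last joint's range is limited). The gripper opens to 85 mm and grips with 20 to 120 N. Pads are 22 mm wide; open, the fingers measure 114 mm over their backs; the gripper's body (76 mm by 85 mm) begins 54 mm behind the grasp point. The pads swing forward as they close: fully open they stand 13 mm farther back than shut.
Start: joints at [-1.485, 0.313, 1.498, -0, 1.331, -0.223], TCP at [159.543, -500.177, 231.294] pointing down, gripper open.
Joint ranges: [-2.94, 2.94], [-0.97, 2.17], [0.19, 2.56], [-1.23, 4.37], [0.02, 3.11], [-2.88, 2.88]. Speed limits (rad/s): [2.39, 2.39, 3.01, 3.14, 3.14, 3.14].

### API

Orientations are given as a unit quaternion [w, x, y, z].
In Python, from rig import ctrl, viewer, finish_job gives the robot as it stands.
- The arm moves only by the tool carry_out, never from a script. Its argument "targets" is a list of rows, each an object of numbers: "x", "y", "z": the shift along the world's x, y, z in m; "ax", "ay", "az": the turn, a rotation vector about the world's x, y, z in rad; "hand": the opening, from -1 (shut) to 1 (fully open). A call has 1 to 5 rows; each row is the pose to reach, as a shift and turn from the pose commanded when the call began; what a row does not reach only later rows make up. A row lasts 1/8 s, in which the tool goes at most 62.5 mm and 10.7 degrees, less where a joint would pass 70% of its speed; a pose out of reach is approached as far as the arm can. A call with a gripper value outside its range is refused whole. The fingers move at their own pace and stop on an object; "grip_force" is the grip in N (left out, the last holds). Time passes only in rows, so rows that repeat a pose let the fingers close. It gives the time, the measured TCP pose, the force and the opening at its end, in the units of the state.
- ctrl.sense(): the state, without advancing time (a new reading comes with each control period).
- viewer.capture(name): name is "side" or "top"; returns the picture (480x640x3 uint8, blue, green, red); there is no depth.
- viewer.camera_info(name): a dict with "fx", "fy", "cx", "cy" (pixels), "k1" (the pictures are not rectified: a ray, as slopes to the right and down, at radius r is drawn at 1 + k1 r^2 times it, then the intrinsics apply), "R" (3x3) and "t" (3): a world point X has camera coordinates R X + t. Camera axes: x right, y down, z forward; pixel columns grow to the right and rows downward; lengths in mm; the calibration is good to about 2 mm. A picture is of the moment at which its call begins. camera_info takes no time and is no camera call.
- finish_job(): hands the job in, once; it reports no verdict.
The state is a dict: "time_s": time; "joints": joint angles; "dq": joint speeds; "tau": joint torques, N m; "eef_pos": TCP position; "ee_rot": TCP orientation; "force": force on the tool from outside, world axes, zero at the start; "wrist_torque": the same for the moment, N m; "grip_width": opening from 0.0 (shut) to 1.0 (fully open).
Only numpy, scipy, OpenCV 4.12 (cv2) and the standard library are available. Lean on these libraries where they do the work, as an engineer would, in place of code of your own. Each camera call takes 0.05 s, during which the arm holds its last target. There are 200 camera calls.

## Working session

There is one attempt and no reset: what is moved stays moved. The work goes in short steps, Python scripts to look and compute and a tool call to move; the robot and the scene stay as the last step left them, time stands still between calls to the robot, and variables do not carry over. Pictures are saved under pics/ and viewed, about 8 in all and at most 12, crops included, and the job is handed in when it is done.

Besides the shell and the picture viewer there is one more tool, called as name(argument=value, ...), one argument or row to a line, values as JSON. carry_out: Moves the arm, as the interface text tells. Its arguments: {"type":"object","properties":{"targets":{"type":"array"},"grip_force":{"type":"number"}},"required":["targets"]}

```bash
mkdir -p pics; ls
cat > h.py <<'E'
import numpy as np, cv2
from rig import ctrl, viewer
def cam(n):
    c=viewer.camera_info(n); return {k:(np.array(v,float) if k in'Rt' else v) for k,v in c.items()}
def proj(n,X):
    c=cam(n); p=np.atleast_2d(X)@c['R'].T+c['t']; s=p[:,:2]/p[:,2:]
    s=s*(1+c['k1']*(s**2).sum(1,keepdims=True)); return s*[c['fx'],c['fy']]+[c['cx'],c['cy']]
def ray(n,uv):
    c=cam(n); d=(np.atleast_2d(uv).astype(float)-[c['cx'],c['cy']])/[c['fx'],c['fy']]; s=d.copy()
    for _ in range(20): s=d/(1+c['k1']*(s**2).sum(1,keepdims=True))
    v=np.c_[s,np.ones(len(s))]@c['R']; return -c['R'].T@c['t'], v/np.linalg.norm(v,axis=1,keepdims=True)
def onz(n,uv,z):
    o,v=ray(n,uv); return o+v*((z-o[2])/v[:,2:])
def tri(a,uva,b,uvb):
    (o1,v1),(o2,v2)=ray(a,uva),ray(b,uvb); v1,v2=v1[0],v2[0]
    A=np.c_[v1,-v2]; s=np.linalg.lstsq(A,o2-o1,rcond=None)[0]
    p,q=o1+s[0]*v1,o2+s[1]*v2; return (p+q)/2,np.linalg.norm(p-q)
E
python3 - <<'E'
from h import *
for n in('top','side'):
    cv2.imwrite(f'pics/{n}0.png',viewer.capture(n)); c=cam(n); print(n,c,-c['R'].T@c['t'])
print(ctrl.sense())
E
```

```text
pics
top {'fx': 601.205742152131, 'fy': 601.205742152131, 'cx': 318.0492911906538, 'cy': 239.72371677328888, 'k1': 0.03312381565938136, 'R': array([[-1.38307768e-02, -9.99903390e-01, -1.38563072e-03],
       [-9.88273506e-01,  1.38806329e-02, -1.52061847e-01],
       [ 1.52066390e-01, -7.33751343e-04, -9.88370009e-01]]), 't': array([ -16.71764788,  487.23257807, 1951.69634698])} [ 184.5004118   -22.04706952 2003.06445739]
side {'fx': 525.6313521146789, 'fy': 525.6313521146789, 'cx': 317.3337211104039, 'cy': 243.42917888315262, 'k1': -0.06397238036029114, 'R': array([[ 0.93123455, -0.36417827,  0.01328122],
       [-0.25864911, -0.68618258, -0.67989271],
       [ 0.2567155 ,  0.62970441, -0.73319132]]), 't': array([-442.05367137,  220.03738311, 1471.08538369])} [  90.91770941 -936.34948115 1234.05985419]
{'time_s': 0.1, 'joints': array([-1.48538370e+00,  3.13394490e-01,  1.49831727e+00, -2.20625134e-05,
        1.33101965e+00, -2.23409325e-01]), 'dq': array([ 0.00183782, -0.00176178, -0.0027003 , -0.00128532,  0.00026948,
        0.00138017]), 'tau': array([ 3.59682330e-03, -4.12892747e+01, -2.60142356e+01, -1.85656427e-04,
        3.01711865e-03,  6.24930891e-06]), 'eef_pos': array([ 159.52589101, -499.94623181,  230.80858407]), 'ee_rot': array([ 0.10835133,  0.69871363,  0.10915568, -0.69867323]), 'force': array([ 0.22808921, -0.77179625, -0.12095772]), 'wrist_torque': array([-0.00784501, -0.01774609,  0.04338014]), 'grip_width': 0.9966417616045767}
```

View pics/top0.png

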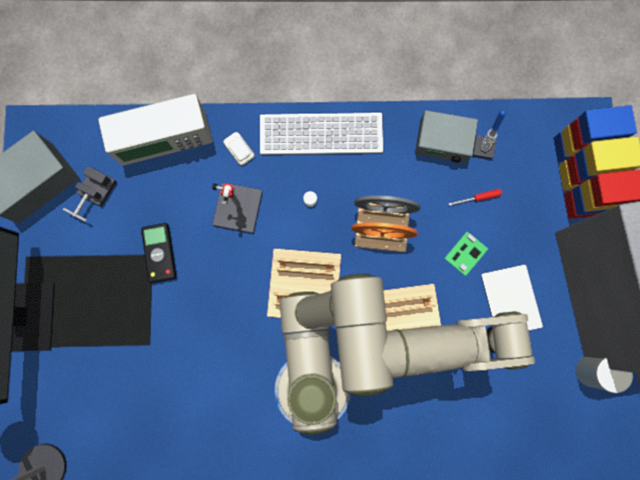

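View pics/side0.png

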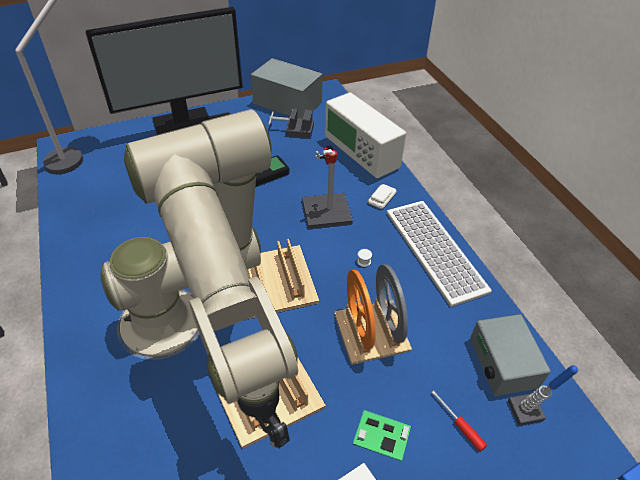

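Run:
```python
from h import *
T=cv2.imread('pics/top0.png');S=cv2.imread('pics/side0.png')
def crop(I,x,y,w,h): return cv2.resize(I[y:y+h,x:x+w],(400,300),interpolation=cv2.INTER_CUBIC)
# each crop 80x60 ->x5 or 120x90
M=np.vstack([np.hstack([crop(T,200,170,80,60),crop(S,290,140,80,60)]),np.hstack([crop(T,344,183,80,60),crop(S,310,260,120,90)])])
cv2.imwrite('pics/crops.png',M)
for n,I in(('top',T),('side',S)):
    H=cv2.cvtColor(I,cv2.COLOR_BGR2HSV)
    for nm,lo,hi in(('orange',(8,170,90),(18,255,255)),('red',(0,150,80),(6,255,255)),('red2',(174,150,80),(180,255,255))):
        m=cv2.inRange(H,lo,hi); k,l,st,c=cv2.connectedComponentsWithStats(m)
        for i in range(1,k):
            if st[i,4]>15: 
                q=np.argwhere(l==i)[:,::-1]; print(n,nm,st[i],c[i].round(1))
                if nm=='orange' and st[i,4]>100: 
                    L=q[q[:,0]==q[:,0].min()];R=q[q[:,0]==q[:,0].max()];U=q[q[:,1]==q[:,1].min()];D=q[q[:,1]==q[:,1].max()]
                    print('ext',[e.mean(0) for e in(L,R,U,D)])
                    if n=='top': print(onz(n,[L.mean(0),R.mean(0)],117))
print(onz('top',[(227,191)],255))
```

```text
top orange [353 223  63  15 579] [384.7 230. ]
ext [array([353. , 227.5]), array([415., 233.]), array([369.5, 223. ]), array([397.33333333, 237.        ])]
[[ 512.48613262 -135.24122427  117.        ]
 [ 491.96188596 -331.63663105  117.        ]]
top red [572 155   9  28  38] [575.2 168. ]
top red [ 597  170   43   34 1249] [619.2 186.3]
top red [229 185   4  11  25] [230.8 191.3]
top red [475 190  26  10 137] [487.8 194.8]
top red [570 190   5  25  27] [571.9 202.3]
side orange [ 347  270   28   80 1143] [360.7 307.9]
ext [array([347. , 284.5]), array([374.        , 330.94117647]), array([353., 270.]), array([367., 349.])]
side red [326 151  11  13  81] [330.6 157.8]
side red [455 417  32  34 366] [470.4 433.7]
[[603.98245019 245.62147106 255.        ]]
```

View pics/crops.png

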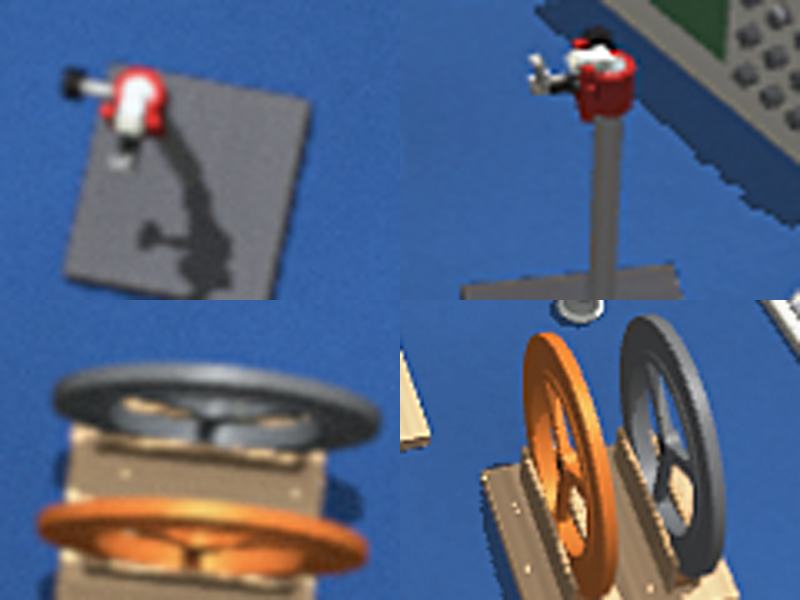

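Run:
```python
from h import *
from scipy.spatial.transform import Rotation as Ro
T=cv2.imread('pics/top0.png');H=cv2.cvtColor(T,cv2.COLOR_BGR2HSV)
m=np.zeros(T.shape[:2],np.uint8)
sub=H[175:245,205:270]; m[175:245,205:270]=((sub[...,1]<90)&(sub[...,2]>40)&(sub[...,2]<140))*255
m=cv2.morphologyEx(m,cv2.MORPH_OPEN,np.ones((3,3)))
k,l,st,c=cv2.connectedComponentsWithStats(m); i=1+st[1:,4].argmax(); print(st[i])
q=np.argwhere(l==i)[:,::-1]; W=onz('top',q,20)[:,:2].astype(np.float32)
r=cv2.minAreaRect(W); print('base',r)
# red carriage & tip
tip,e=tri('top',(200+122/5,170+158/5),'side',(290+(538-400)/5,140+62/5)); print('tip',tip,e)
print('red/post', onz('top',[(200+138/5,170+95/5)],260))
g=cv2.inRange(H,(90,10,30),(125,90,150))
o=cv2.inRange(H,(8,170,90),(18,255,255))
for u in(378,384,390): 
    v=np.where(o[:,u])[0]; print(u,v.min(),onz('top',[(u,v.min()-.5)],222))
q=ctrl.sense()['ee_rot'];print(Ro.from_quat(q[[1,2,3,0]]).as_matrix().round(3))
S=cv2.imread('pics/side0.png')
print('reeltop side',tri('top',(384.5,223),'side',(353,269.5)), proj('side',[[502,-233,222]]),proj('top',[[502,-233,222],[497,-233,222],[507,-233,222]]))
```

```text
[ 213  185   49   48 1656]
base ((603.6268920898438, 247.1240692138672), (140.52398681640625, 150.7551727294922), 78.29890441894531)
tip [571.13839976 252.85792873 256.71588473] 0.6694818824408577
red/post [[608.84249618 243.12748127 260.        ]]
378 226 [[ 499.2631018  -204.21149737  222.        ]]
384 227 [[ 495.95518848 -222.1415127   222.        ]]
390 227 [[ 495.69856459 -240.15512001  222.        ]]
[[-0.     0.304 -0.953]
 [ 0.001 -0.953 -0.304]
 [-1.    -0.001 -0.   ]]
reeltop side (array([ 488.84914887, -216.28756915,  266.6949203 ]), np.float64(19.662784357488732)) [[363.41349529 283.7755777 ]] [[387.5521172  224.46946788]
 [387.60409639 226.10697051]
 [387.50021539 222.83332108]]
```

Run:
```python
from h import *
a=np.linspace(0,2*np.pi,721)
def bb(x,y,yaw,z=117,tilt=0):
    ax=np.array([np.cos(yaw),np.sin(yaw),0]);h=np.array([-ax[1],ax[0],0]); up=np.array([0,0,1])+tilt*ax
    P=np.vstack([np.array([x,y,z])+105*(np.cos(a)[:,None]*h+np.sin(a)[:,None]*up)+s*ax for s in(-5,5)])
    out=[]
    for n in('top','side'):
        p=proj(n,P); out+=[p[p[:,0].argmin()],p[p[:,0].argmax()],p[p[:,1].argmin()],p[p[:,1].argmax()]]
    return np.array(out).round(1)
for n in('top','side'):
    H=cv2.cvtColor(cv2.imread(f'pics/{n}0.png'),cv2.COLOR_BGR2HSV); o=cv2.inRange(H,(5,110,60),(20,255,255))
    if n=='top': o[:, :340]=0;o[:,430:]=0;o[:215]=0;o[238:]=0
    else: o[:,:340]=0;o[:,378:]=0;o[:262]=0;o[355:]=0
    q=np.argwhere(o)[:,::-1]
    print(n,[q[q[:,i]==f(q[:,i])].mean(0).round(1).tolist()+[int(f(q[:,i]))] for i in(0,1) for f in(np.min,np.max)])
for p in((502,-233,-.104),(494,-233,-.104),(494,-233,-.104,117,.05),(494,-233,-.104,117,-.05)): print(p,bb(*p).tolist())
```

```text
top [[352.0, 227.0, 352], [416.0, 232.5, 416], [403.0, 216.0, 216], [391.0, 237.0, 237]]
side [[346.0, 309.0, 346], [377.0, 303.0, 377], [353.5, 270.0, 270], [363.0, 352.0, 352]]
(502, -233, -0.104) [[350.7, 229.2], [417.4, 230.8], [372.1, 222.1], [396.3, 237.8], [346.1, 283.5], [376.2, 334.1], [354.4, 269.0], [367.7, 349.2]]
(494, -233, -0.104) [[350.8, 231.7], [417.5, 233.3], [371.9, 224.7], [396.9, 240.1], [343.5, 284.1], [373.2, 335.3], [351.6, 269.8], [365.0, 350.2]]
(494, -233, -0.104, 117, 0.05) [[350.8, 231.8], [417.5, 233.0], [375.2, 223.2], [393.4, 241.5], [343.0, 288.6], [373.9, 330.7], [352.9, 269.5], [363.7, 350.5]]
(494, -233, -0.104, 117, -0.05) [[350.8, 231.6], [417.5, 233.6], [367.2, 226.2], [401.9, 238.9], [343.6, 280.0], [372.8, 339.6], [350.2, 270.1], [366.1, 350.0]]
```

carry_out(
  targets=[
    {"x": 0.04,"y": 0.03,"z": 0.04,"az": 0.15,"hand": 0.3},
    {"x": 0.09,"y": 0.07,"z": 0.08,"az": 0.32,"hand": 0.3},
    {"x": 0.14,"y": 0.11,"z": 0.12,"az": 0.49,"hand": 0.3},
    {"x": 0.19,"y": 0.15,"z": 0.12,"az": 0.66,"hand": 0.3},
    {"x": 0.24,"y": 0.19,"z": 0.12,"az": 0.83,"hand": 0.3},
  ],
)

```text
invalid input at $.targets[0]: expected keys x, y, z, ax, ay, az, hand
```

carry_out(
  targets=[
    {"x": 0.03,"y": 0.02,"z": 0,"az": 0.1,"hand": 0.3},
    {"x": 0.06,"y": 0.04,"z": 0,"az": 0.2,"hand": 0.3},
    {"x": 0.09,"y": 0.06,"z": 0,"az": 0.29,"hand": 0.3},
    {"x": 0.1025,"y": 0.077,"z": 0,"az": 0.29,"hand": 0.3},
    {"x": 0.1025,"y": 0.077,"z": 0,"az": 0.29,"hand": 0.3},
  ],
)

```text
invalid input at $.targets[0]: expected keys x, y, z, ax, ay, az, hand
```

```bash
cat > look.py <<'E'
import sys; from h import *
from scipy.spatial.transform import Rotation as Ro
s=ctrl.sense(); q=s['ee_rot']; R=Ro.from_quat(q[[1,2,3,0]]).as_matrix()
print(s['time_s'],s['eef_pos'].round(1),'xaxis',R[:,0].round(3),'yaxis',R[:,1].round(3),'F',s['force'].round(2),s['wrist_torque'].round(2),s['grip_width'],s['joints'].round(2))
if len(sys.argv)>1:
    nm,b=sys.argv[1],[int(v) for v in sys.argv[2:]]   # name, top x y , side x y
    P=[cv2.resize(viewer.capture(n)[y:y+75,x:x+50] if 0 else viewer.capture(n)[y:y+120,x:x+80],(400,600),interpolation=cv2.INTER_CUBIC) for n,x,y in(('top',b[0],b[1]),('side',b[2],b[3]))]
    cv2.imwrite(f'pics/{nm}.png',np.hstack(P))
E
python3 look.py a 344 170 320 240
```

```text
0.1 [ 159.5 -499.9  230.8] xaxis [-0.     0.001 -1.   ] yaxis [ 0.304 -0.953 -0.001] F [ 0.23 -0.77 -0.12] [-0.01 -0.02  0.04] 0.9966417616045767 [-1.49  0.31  1.5  -0.    1.33 -0.22]
```

View pics/a.png

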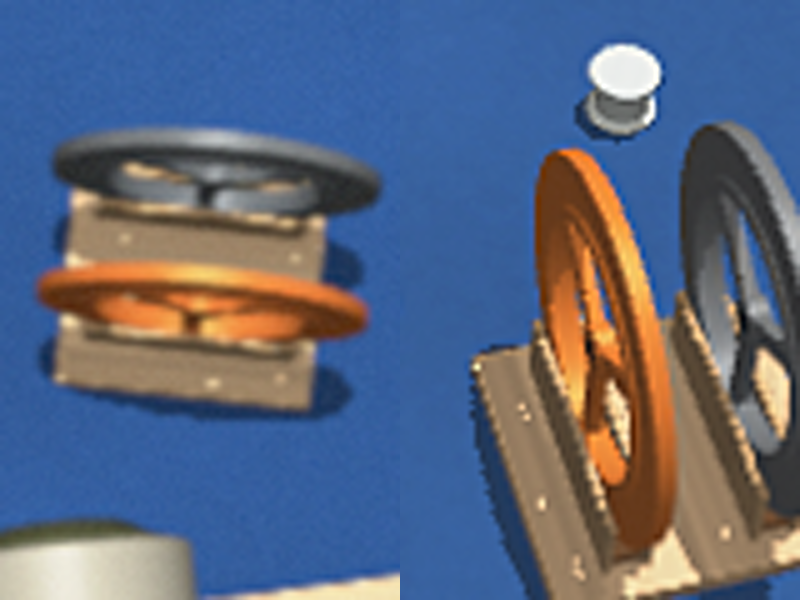

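carry_out(
  targets=[
    {"x": 0.04,"y": 0.03,"z": 0.04,"ax": 0,"ay": 0,"az": 0.15,"hand": 0.3},
    {"x": 0.09,"y": 0.07,"z": 0.08,"ax": 0,"ay": 0,"az": 0.32,"hand": 0.3},
    {"x": 0.14,"y": 0.11,"z": 0.12,"ax": 0,"ay": 0,"az": 0.49,"hand": 0.3},
    {"x": 0.19,"y": 0.15,"z": 0.12,"ax": 0,"ay": 0,"az": 0.66,"hand": 0.3},
    {"x": 0.24,"y": 0.19,"z": 0.12,"ax": 0,"ay": 0,"az": 0.83,"hand": 0.3},
  ],
)

```text
time_s: 0.82
eef_pos: [379.5, -325.9, 350.8]
ee_rot: [0.383, 0.595, 0.382, -0.595]
force: [0.2, -0.6, -0.7]
grip_width: 0.649
```

carry_out(
  targets=[
    {"x": 0.03,"y": 0.02,"z": 0,"ax": 0,"ay": 0,"az": 0.1,"hand": 0.3},
    {"x": 0.06,"y": 0.04,"z": 0,"ax": 0,"ay": 0,"az": 0.2,"hand": 0.3},
    {"x": 0.09,"y": 0.06,"z": 0,"ax": 0,"ay": 0,"az": 0.29,"hand": 0.3},
    {"x": 0.1025,"y": 0.077,"z": 0,"ax": 0,"ay": 0,"az": 0.31,"hand": 0.3},
    {"x": 0.1025,"y": 0.077,"z": 0,"ax": 0,"ay": 0,"az": 0.31,"hand": 0.3},
  ],
)

```text
time_s: 1.45
eef_pos: [481.2, -249.4, 349.7]
ee_rot: [-0.469, -0.529, -0.469, 0.529]
force: [-1.5, 0.2, 0.3]
grip_width: 0.651
```

```bash
python3 -c "
from h import *
p=onz('top',[(355,246),(405.6,251.6)],12);print(p);d=p[0]-p[1];print(np.linalg.norm(d));d/=np.linalg.norm(d);print('reel',p.mean(0)+43*np.array([d[1],-d[0],0]),'axis',d[1],-d[0])"
python3 look.py b 344 170 320 240
```

```text
[[ 467.86441029 -146.80709724   12.        ]
 [ 446.63320619 -315.14650091   12.        ]]
169.67297620947392
reel [ 499.9108427 -236.3573953   12.       ] axis 0.9921403362601714 -0.12513014491142457
1.45 [ 481.2 -249.4  349.7] xaxis [-0.  0. -1.] yaxis [ 0.993 -0.12  -0.   ] F [-1.45  0.22  0.32] [ 0.03  0.01 -0.  ] 0.6505061336018803 [-0.69  0.3   1.21 -0.    1.63 -0.57]
```

View pics/b.png

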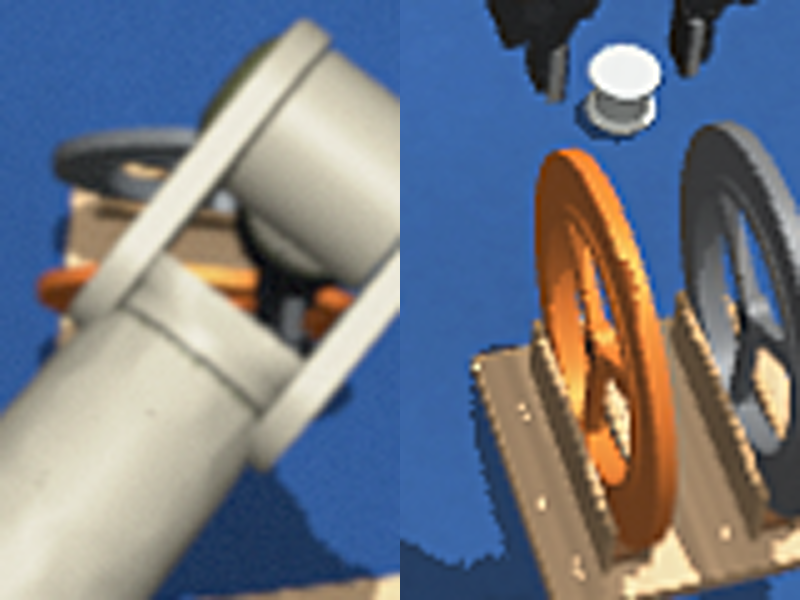

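carry_out(
  targets=[
    {"x": 0,"y": 0,"z": 0,"ax": 0,"ay": 0,"az": 0,"hand": 0.3},
    {"x": 0,"y": 0,"z": 0,"ax": 0,"ay": 0,"az": 0,"hand": 0.3},
  ],
)

```text
time_s: 1.8
eef_pos: [480.3, -250.8, 350.0]
ee_rot: [-0.468, -0.53, -0.468, 0.53]
force: [0.0, -0.5, 0.4]
grip_width: 0.654
```

carry_out(
  targets=[
    {"x": 0.02,"y": 0.016,"z": 0,"ax": 0,"ay": 0,"az": 0,"hand": 0.3},
    {"x": 0.02,"y": 0.016,"z": -0.03,"ax": 0,"ay": 0,"az": 0,"hand": 0.3},
    {"x": 0.02,"y": 0.016,"z": -0.065,"ax": 0,"ay": 0,"az": 0,"hand": 0.3},
    {"x": 0.02,"y": 0.016,"z": -0.1,"ax": 0,"ay": 0,"az": 0,"hand": 0.3},
    {"x": 0.02,"y": 0.016,"z": -0.1,"ax": 0,"ay": 0,"az": 0,"hand": 0.3},
  ],
)

```text
time_s: 2.42
eef_pos: [499.8, -234.0, 248.2]
ee_rot: [-0.467, -0.529, -0.47, 0.53]
force: [-0.4, 0.3, 1.4]
grip_width: 0.652
```

```bash
python3 look.py c 344 170 320 240; python3 -c "
from h import *
s=ctrl.sense()['eef_pos']; print(proj('side',[s+[0,0,0],[500.5,-235,222]])-[320,240])"
```

```text
2.425 [ 499.8 -234.   248.2] xaxis [-0.004  0.003 -1.   ] yaxis [ 0.992 -0.122 -0.004] F [-0.36  0.27  1.41] [-0.04 -0.07  0.01] 0.6515476410774734 [-0.65  0.36  1.38 -0.    1.4  -0.53]
[[44.26834375 36.82164045]
 [43.19943253 44.54395686]]
```

View pics/c.png

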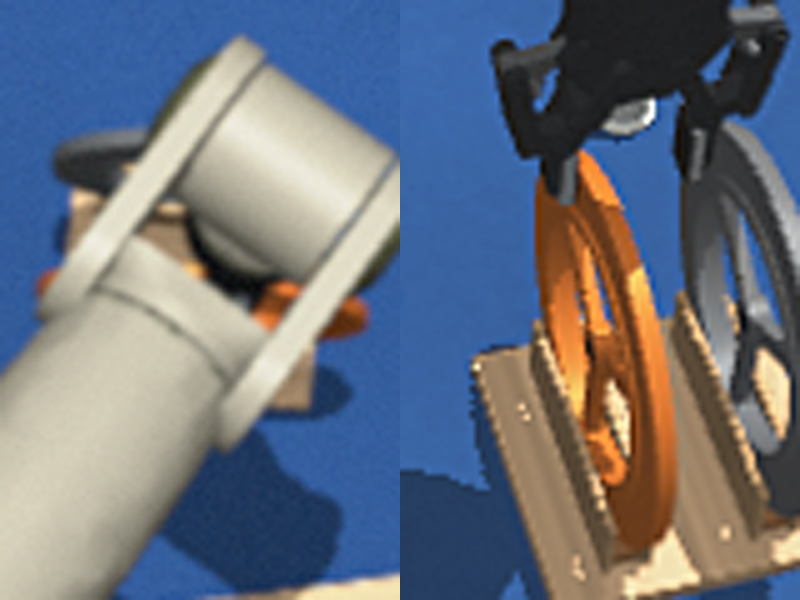

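carry_out(
  targets=[
    {"x": 0.0007,"y": -0.001,"z": -0.02,"ax": 0,"ay": 0,"az": 0,"hand": 0.3},
    {"x": 0.0007,"y": -0.001,"z": -0.04,"ax": 0,"ay": 0,"az": 0,"hand": 0.3},
    {"x": 0.0007,"y": -0.001,"z": -0.04,"ax": 0,"ay": 0,"az": 0,"hand": 0.3},
    {"x": 0.0007,"y": -0.001,"z": -0.04,"ax": 0,"ay": 0,"az": 0,"hand": -0.3},
    {"x": 0.0007,"y": -0.001,"z": -0.04,"ax": 0,"ay": 0,"az": 0,"hand": -0.6},
  ],
  grip_force=25,
)

```text
time_s: 3.15
eef_pos: [501.8, -235.5, 211.3]
ee_rot: [0.469, 0.53, 0.468, -0.529]
force: [-0.2, 0.7, -1.1]
grip_width: 0.233
```

carry_out(
  targets=[
    {"x": 0,"y": 0,"z": 0,"ax": 0,"ay": 0,"az": 0,"hand": -0.7},
    {"x": 0,"y": 0,"z": 0,"ax": 0,"ay": 0,"az": 0,"hand": -0.8},
    {"x": 0,"y": 0,"z": 0,"ax": 0,"ay": 0,"az": 0,"hand": -1},
    {"x": 0,"y": 0,"z": 0,"ax": 0,"ay": 0,"az": 0,"hand": -1},
    {"x": 0,"y": 0,"z": 0,"ax": 0,"ay": 0,"az": 0,"hand": -1},
  ],
)

```text
time_s: 3.78
eef_pos: [501.6, -235.4, 210.6]
ee_rot: [0.469, 0.53, 0.468, -0.529]
force: [-0.8, -0.2, 6.3]
grip_width: 0.11
```

```bash
python3 look.py
```

```text
3.775 [ 501.6 -235.4  210.6] xaxis [ 0.001 -0.001 -1.   ] yaxis [ 0.993 -0.122  0.001] F [-0.83 -0.23  6.32] [-0.02  0.18  0.03] 0.10974096618555358 [-0.65  0.39  1.44 -0.    1.31 -0.53]
```

carry_out(
  targets=[
    {"x": 0,"y": 0,"z": 0,"ax": 0,"ay": 0,"az": 0,"hand": -1},
    {"x": 0,"y": 0,"z": 0.01,"ax": 0,"ay": 0,"az": 0,"hand": -1},
    {"x": 0,"y": 0,"z": 0.03,"ax": 0,"ay": 0,"az": 0,"hand": -1},
    {"x": 0,"y": 0,"z": 0.05,"ax": 0,"ay": 0,"az": 0,"hand": -1},
    {"x": 0,"y": 0,"z": 0.07,"ax": 0,"ay": 0,"az": 0,"hand": -1},
  ],
  grip_force=60,
)

```text
time_s: 4.4
eef_pos: [501.3, -235.1, 280.7]
ee_rot: [-0.468, -0.53, -0.469, 0.53]
force: [-0.4, -0.2, -1.0]
grip_width: 0.096
```

carry_out(
  targets=[
    {"x": 0,"y": 0,"z": 0.02,"ax": 0,"ay": 0,"az": 0,"hand": -1},
    {"x": 0,"y": 0,"z": 0.03,"ax": 0,"ay": 0,"az": 0,"hand": -1},
    {"x": 0,"y": 0,"z": 0.03,"ax": 0,"ay": 0,"az": 0,"hand": -1},
    {"x": 0,"y": 0,"z": 0.03,"ax": 0,"ay": 0,"az": 0,"hand": -1},
  ],
)

```text
time_s: 4.9
eef_pos: [501.2, -235.1, 309.1]
ee_rot: [-0.468, -0.529, -0.469, 0.53]
force: [-0.7, 0.2, -2.1]
grip_width: 0.098
```

```bash
python3 look.py d 344 170 320 200
```

```text
4.9 [ 501.2 -235.1  309.1] xaxis [-0.001  0.001 -1.   ] yaxis [ 0.993 -0.122 -0.001] F [-0.68  0.18 -2.07] [-0.04  0.06  0.04] 0.09810865507041922 [-0.65  0.34  1.26  0.    1.54 -0.53]
```

View pics/d.png

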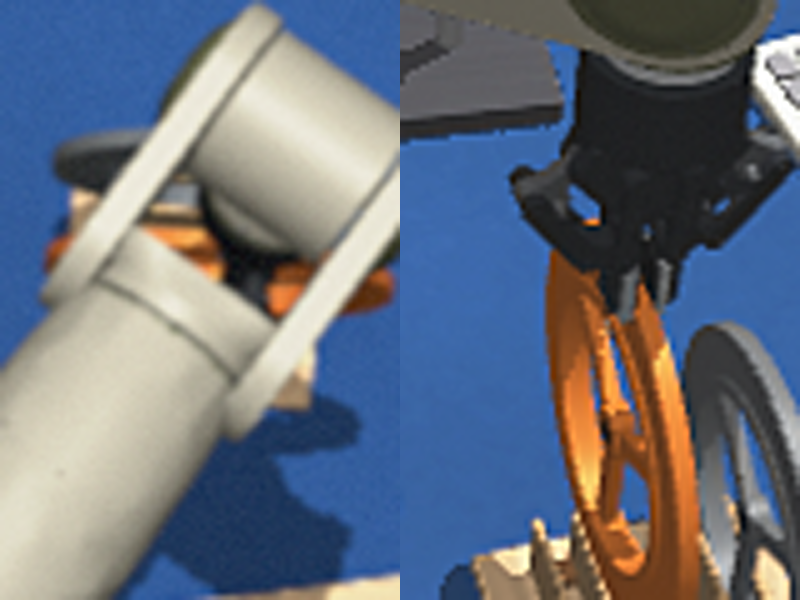

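carry_out(
  targets=[
    {"x": 0,"y": 0.02,"z": 0,"ax": 0,"ay": 0,"az": 0,"hand": -1},
    {"x": 0,"y": 0.06,"z": 0,"ax": 0,"ay": 0,"az": 0,"hand": -1},
    {"x": 0,"y": 0.1,"z": 0,"ax": 0,"ay": 0,"az": -0.02,"hand": -1},
    {"x": 0,"y": 0.14,"z": 0,"ax": 0,"ay": 0,"az": -0.04,"hand": -1},
    {"x": 0,"y": 0.18,"z": 0,"ax": 0,"ay": 0,"az": -0.06,"hand": -1},
  ],
)

```text
time_s: 5.62
eef_pos: [500.9, -52.9, 309.9]
ee_rot: [0.452, 0.543, 0.453, -0.543]
force: [0.4, -0.2, -1.0]
grip_width: 0.093
```

carry_out(
  targets=[
    {"x": 0,"y": 0.04,"z": 0,"ax": 0,"ay": 0,"az": -0.01,"hand": -1},
    {"x": 0,"y": 0.08,"z": 0,"ax": 0,"ay": 0,"az": -0.02,"hand": -1},
    {"x": 0,"y": 0.12,"z": 0,"ax": 0,"ay": 0,"az": -0.02,"hand": -1},
    {"x": 0,"y": 0.16,"z": 0,"ax": 0,"ay": 0,"az": -0.02,"hand": -1},
    {"x": 0,"y": 0.2,"z": 0,"ax": 0,"ay": 0,"az": -0.02,"hand": -1},
  ],
)

```text
time_s: 6.25
eef_pos: [500.5, 146.9, 310.0]
ee_rot: [0.447, 0.548, 0.447, -0.548]
force: [0.4, -0.6, -1.1]
grip_width: 0.097
```

carry_out(
  targets=[
    {"x": 0.003,"y": 0.035,"z": 0,"ax": 0,"ay": 0,"az": 0,"hand": -1},
    {"x": 0.006,"y": 0.07,"z": 0,"ax": 0,"ay": 0,"az": 0,"hand": -1},
    {"x": 0.01,"y": 0.1,"z": 0,"ax": 0,"ay": 0,"az": 0,"hand": -1},
    {"x": 0.014,"y": 0.12,"z": 0,"ax": 0,"ay": 0,"az": 0,"hand": -1},
    {"x": 0.014,"y": 0.12,"z": 0,"ax": 0,"ay": 0,"az": 0,"hand": -1},
  ],
)

```text
time_s: 6.88
eef_pos: [514.5, 266.3, 309.5]
ee_rot: [-0.447, -0.547, -0.448, 0.548]
force: [0.9, 0.1, -1.2]
grip_width: 0.094
```

```bash
python3 look.py e 190 150 270 110; python3 -c "
from h import *
s=ctrl.sense()['eef_pos']; ax=np.array([.979,-.203,0]); seat=np.array([584,251.2,250]);
for n,o in(('top',[190,150]),('side',[270,110])): print(n,((proj(n,[s,s-[0,0,23],s-[0,0,93],seat-17*ax+[0,0,18],seat+9.5*ax+[0,0,17]])-o)*5+([400,0] if n=='side' else [0,0])).round(0).tolist())"
```

```text
6.875 [514.5 266.3 309.5] xaxis [-0.001  0.    -1.   ] yaxis [ 0.98  -0.198 -0.001] F [ 0.92  0.1  -1.18] [-0.04 -0.04 -0.  ] 0.0939709135889369 [0.28 0.4  1.18 0.   1.57 0.48]
top [[136.0, 335.0], [142.0, 343.0], [161.0, 364.0], [166.0, 261.0], [176.0, 218.0]]
side [[543.0, 148.0], [544.0, 180.0], [545.0, 273.0], [632.0, 196.0], [675.0, 194.0]]
```

View pics/e.png

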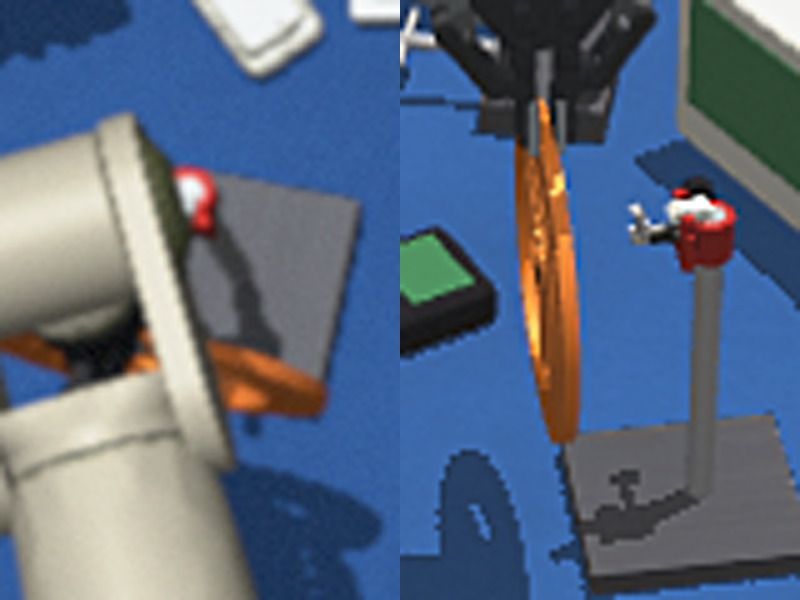

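```bash
python3 -c "
from h import *
ax=np.array([.979,-.203,0]);ay=np.array([.203,.979,0]); o=np.array([584,251.2,0])
P=[o+30*ax+[0,0,z] for z in(20,100,160,225)]+[o+20*ax+a*75*ax+b*70*ay+[0,0,20] for a,b in((-1,1),(-1,-1),(1,1))]
print(((proj('side',P)-[270,110])*5+[400,0]).round(0).tolist())
print(((proj('top',P)-[190,150])*5).round(0).tolist())
I=cv2.imread('pics/side0.png')
# post edges along rows in full res
for v in range(165,205,8):
    H=cv2.cvtColor(I,cv2.COLOR_BGR2HSV)[v,310:350]; print(v,[310+i for i in range(40) if H[i,1]<90])
print(proj('side',P[:4]))
"
```

```text
[[696.0, 488.0], [700.0, 399.0], [703.0, 327.0], [706.0, 246.0], [556.0, 432.0], [588.0, 575.0], [770.0, 410.0]]
[[239.0, 272.0], [222.0, 246.0], [209.0, 226.0], [193.0, 201.0], [110.0, 375.0], [315.0, 414.0], [157.0, 161.0]]
165 [329, 330, 331, 332, 333]
173 [329, 330, 331, 332, 333]
181 [328, 329, 330, 331, 332, 333]
189 [328, 329, 330, 331, 332]
197 [310, 311, 312, 313, 314, 315, 316, 317, 318, 319, 320, 321, 322, 323, 324, 325, 326, 327, 328, 329, 330, 331, 332, 333, 334, 335, 336, 337, 338, 339, 340, 341, 342, 343, 344, 345]
[[329.26183849 207.65088172]
 [329.99289468 189.72570757]
 [330.57316412 175.47023983]
 [331.23519362 159.1760922 ]]
```

carry_out(
  targets=[
    {"x": 0,"y": 0,"z": -0.006,"ax": 0,"ay": 0,"az": -0.004,"hand": -1},
    {"x": 0.02,"y": -0.0045,"z": -0.006,"ax": 0,"ay": 0,"az": -0.004,"hand": -1},
    {"x": 0.035,"y": -0.008,"z": -0.006,"ax": 0,"ay": 0,"az": -0.004,"hand": -1},
    {"x": 0.04,"y": -0.009,"z": -0.006,"ax": 0,"ay": 0,"az": -0.004,"hand": -1},
  ],
)

```text
time_s: 7.48
eef_pos: [555.8, 255.0, 303.4]
ee_rot: [-0.445, -0.549, -0.446, 0.549]
force: [-0.6, -0.4, -2.1]
grip_width: 0.098
```

carry_out(
  targets=[
    {"x": 0.008,"y": -0.0015,"z": 0,"ax": 0,"ay": 0,"az": 0,"hand": -1},
    {"x": 0.016,"y": -0.0035,"z": 0,"ax": 0,"ay": 0,"az": 0,"hand": -1},
    {"x": 0.024,"y": -0.005,"z": 0,"ax": 0,"ay": 0,"az": 0,"hand": -1},
    {"x": 0.028,"y": -0.006,"z": 0,"ax": 0,"ay": 0,"az": 0,"hand": -1},
    {"x": 0.028,"y": -0.006,"z": 0,"ax": 0,"ay": 0,"az": 0,"hand": -1},
  ],
)

```text
time_s: 8.1
eef_pos: [583.6, 249.7, 303.8]
ee_rot: [-0.446, -0.549, -0.446, 0.549]
force: [0.1, -0.3, -1.3]
grip_width: 0.097
```

```bash
cat > look2.py <<'E'
import sys; from h import *
b=[int(v) for v in sys.argv[2:]]; P=[cv2.resize(viewer.capture(n)[y:y+60,x:x+40],(400,600),interpolation=cv2.INTER_CUBIC) for n,x,y in(('top',b[0],b[1]),('side',b[2],b[3]))]
cv2.imwrite(f'pics/{sys.argv[1]}.png',np.hstack(P))
s=ctrl.sense();print(s['time_s'],s['eef_pos'],s['force'],s['wrist_torque'])
s=s['eef_pos']; ax=np.array([.979,-.203,0]); seat=np.array([584,251.2,250])
for n,o in(('top',b[:2]),('side',b[2:])): print(n,((proj(n,[s,s-[0,0,23],s-[0,0,93],seat-17*ax+[0,0,18],seat+9.5*ax+[0,0,17]])-o)*10+4.5+([400,0] if n=='side' else [0,0])).round(0).tolist())
E
python3 look2.py f 205 170 310 130
```

```text
8.2 [583.28229246 249.86670341 304.00746401] [ 0.82824623  0.27582844 -1.12857277] [-0.00901303  0.02162078  0.03492734]
top [[184.0, 245.0], [196.0, 263.0], [232.0, 315.0], [186.0, 326.0], [206.0, 241.0]]
side [[526.0, 97.0], [524.0, 160.0], [520.0, 344.0], [468.0, 197.0], [555.0, 192.0]]
```

View pics/f.png

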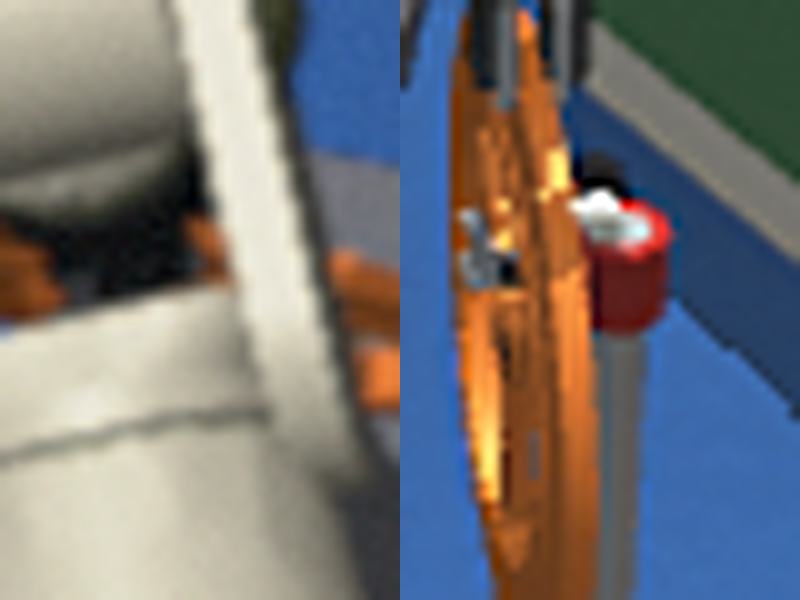

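carry_out(
  targets=[
    {"x": -0.0005,"y": 0.001,"z": -0.003,"ax": 0,"ay": 0,"az": 0,"hand": -1},
    {"x": -0.0005,"y": 0.001,"z": -0.006,"ax": 0,"ay": 0,"az": 0,"hand": -1},
    {"x": -0.0005,"y": 0.001,"z": -0.009,"ax": 0,"ay": 0,"az": 0,"hand": -1},
    {"x": -0.0005,"y": 0.001,"z": -0.011,"ax": 0,"ay": 0,"az": 0,"hand": -1},
    {"x": -0.0005,"y": 0.001,"z": -0.011,"ax": 0,"ay": 0,"az": 0,"hand": -1},
  ],
)

```text
time_s: 8.82
eef_pos: [582.9, 250.7, 292.8]
ee_rot: [-0.446, -0.549, -0.446, 0.549]
force: [-0.6, 0.5, -1.3]
grip_width: 0.096
```

carry_out(
  targets=[
    {"x": 0,"y": 0,"z": -0.001,"ax": 0,"ay": 0,"az": 0,"hand": -1},
    {"x": 0,"y": 0,"z": -0.002,"ax": 0,"ay": 0,"az": 0,"hand": -1},
    {"x": 0,"y": 0,"z": -0.002,"ax": 0,"ay": 0,"az": 0,"hand": -1},
  ],
)

```text
time_s: 9.2
eef_pos: [582.9, 250.7, 290.9]
ee_rot: [-0.446, -0.549, -0.446, 0.549]
force: [-0.4, 1.0, -2.0]
grip_width: 0.095
```

carry_out(
  targets=[
    {"x": 0,"y": 0,"z": -0.001,"ax": 0,"ay": 0,"az": 0,"hand": -1},
    {"x": 0,"y": 0,"z": -0.002,"ax": 0,"ay": 0,"az": 0,"hand": -1},
    {"x": 0,"y": 0,"z": -0.002,"ax": 0,"ay": 0,"az": 0,"hand": -1},
  ],
)

```text
time_s: 9.57
eef_pos: [582.9, 250.8, 288.9]
ee_rot: [-0.446, -0.549, -0.446, 0.549]
force: [0.4, 0.8, -0.1]
grip_width: 0.093
```

carry_out(
  targets=[
    {"x": 0,"y": 0,"z": -0.001,"ax": 0,"ay": 0,"az": 0,"hand": -1},
    {"x": 0,"y": 0,"z": -0.001,"ax": 0,"ay": 0,"az": 0,"hand": -1},
  ],
)

```text
time_s: 9.82
eef_pos: [582.9, 250.7, 287.9]
ee_rot: [-0.446, -0.549, -0.446, 0.549]
force: [-0.7, 0.6, -1.8]
grip_width: 0.097
```

carry_out(
  targets=[
    {"x": 0,"y": 0,"z": -0.001,"ax": 0,"ay": 0,"az": 0,"hand": -1},
    {"x": 0,"y": 0,"z": -0.001,"ax": 0,"ay": 0,"az": 0,"hand": -1},
  ],
)

```text
time_s: 10.07
eef_pos: [582.9, 250.8, 286.9]
ee_rot: [-0.446, -0.549, -0.446, 0.549]
force: [-1.1, 0.7, -1.9]
grip_width: 0.093
```

carry_out(
  targets=[
    {"x": 0,"y": 0,"z": -0.001,"ax": 0,"ay": 0,"az": 0,"hand": -1},
    {"x": 0,"y": 0,"z": -0.001,"ax": 0,"ay": 0,"az": 0,"hand": -1},
  ],
)

```text
time_s: 10.32
eef_pos: [582.9, 250.8, 285.9]
ee_rot: [-0.446, -0.549, -0.446, 0.549]
force: [-0.2, -0.8, -1.8]
grip_width: 0.094
```

carry_out(
  targets=[
    {"x": 0,"y": 0,"z": -0.001,"ax": 0,"ay": 0,"az": 0,"hand": -1},
    {"x": 0,"y": 0,"z": -0.001,"ax": 0,"ay": 0,"az": 0,"hand": -1},
  ],
)

```text
time_s: 10.58
eef_pos: [582.9, 250.8, 284.9]
ee_rot: [-0.446, -0.549, -0.446, 0.549]
force: [-0.4, -0.5, -1.7]
grip_width: 0.092
```

carry_out(
  targets=[
    {"x": 0,"y": 0,"z": -0.001,"ax": 0,"ay": 0,"az": 0,"hand": -1},
    {"x": 0,"y": 0,"z": -0.001,"ax": 0,"ay": 0,"az": 0,"hand": -1},
  ],
)

```text
time_s: 10.82
eef_pos: [582.9, 250.8, 283.9]
ee_rot: [-0.446, -0.549, -0.446, 0.549]
force: [-0.2, -0.8, -1.2]
grip_width: 0.092
```

carry_out(
  targets=[
    {"x": 0,"y": 0,"z": -0.001,"ax": 0,"ay": 0,"az": 0,"hand": -1},
    {"x": 0,"y": 0,"z": -0.001,"ax": 0,"ay": 0,"az": 0,"hand": -1},
  ],
)

```text
time_s: 11.08
eef_pos: [582.9, 250.8, 282.9]
ee_rot: [-0.446, -0.549, -0.446, 0.549]
force: [-0.4, -0.2, -1.4]
grip_width: 0.1
```

carry_out(
  targets=[
    {"x": 0,"y": 0,"z": -0.001,"ax": 0,"ay": 0,"az": 0,"hand": -1},
    {"x": 0,"y": 0,"z": -0.001,"ax": 0,"ay": 0,"az": 0,"hand": -1},
  ],
)

```text
time_s: 11.32
eef_pos: [582.9, 250.7, 281.9]
ee_rot: [-0.446, -0.549, -0.446, 0.549]
force: [-0.0, -0.5, -1.6]
grip_width: 0.094
```

carry_out(
  targets=[
    {"x": 0,"y": 0,"z": -0.001,"ax": 0,"ay": 0,"az": 0,"hand": -1},
    {"x": 0,"y": 0,"z": -0.001,"ax": 0,"ay": 0,"az": 0,"hand": -1},
  ],
)

```text
time_s: 11.58
eef_pos: [582.9, 250.7, 280.9]
ee_rot: [-0.446, -0.549, -0.446, 0.549]
force: [-0.3, 0.4, -1.1]
grip_width: 0.097
```

carry_out(
  targets=[
    {"x": 0,"y": 0,"z": -0.001,"ax": 0,"ay": 0,"az": 0,"hand": -1},
    {"x": 0,"y": 0,"z": -0.001,"ax": 0,"ay": 0,"az": 0,"hand": -1},
  ],
)

```text
time_s: 11.82
eef_pos: [582.8, 250.8, 280.2]
ee_rot: [0.446, 0.549, 0.446, -0.549]
force: [-1.8, 0.2, -0.4]
grip_width: 0.096
```

carry_out(
  targets=[
    {"x": 0,"y": 0,"z": -0.001,"ax": 0,"ay": 0,"az": 0,"hand": -1},
    {"x": 0,"y": 0,"z": -0.001,"ax": 0,"ay": 0,"az": 0,"hand": -1},
  ],
)

```text
time_s: 12.08
eef_pos: [582.7, 251.0, 279.5]
ee_rot: [0.446, 0.549, 0.446, -0.549]
force: [-4.4, 0.9, 3.7]
grip_width: 0.094
```

carry_out(
  targets=[
    {"x": 0,"y": 0,"z": -0.001,"ax": 0,"ay": 0,"az": 0,"hand": -1},
    {"x": 0,"y": 0,"z": -0.001,"ax": 0,"ay": 0,"az": 0,"hand": -1},
  ],
)

```text
time_s: 12.32
eef_pos: [582.7, 251.0, 278.5]
ee_rot: [0.446, 0.549, 0.446, -0.549]
force: [-4.4, 1.4, 4.3]
grip_width: 0.098
```

carry_out(
  targets=[
    {"x": 0,"y": 0,"z": -0.001,"ax": 0,"ay": 0,"az": 0,"hand": -1},
    {"x": 0,"y": 0,"z": -0.001,"ax": 0,"ay": 0,"az": 0,"hand": -1},
  ],
)

```text
time_s: 12.58
eef_pos: [582.6, 251.0, 277.6]
ee_rot: [0.446, 0.549, 0.446, -0.549]
force: [-5.0, 1.7, 5.2]
grip_width: 0.092
```

carry_out(
  targets=[
    {"x": 0,"y": 0,"z": -0.001,"ax": 0,"ay": 0,"az": 0,"hand": -1},
    {"x": 0,"y": 0,"z": -0.001,"ax": 0,"ay": 0,"az": 0,"hand": -1},
  ],
)

```text
time_s: 12.82
eef_pos: [582.4, 251.0, 275.4]
ee_rot: [-0.446, -0.548, -0.446, 0.549]
force: [-4.9, 1.6, -0.6]
grip_width: 0.095
```

carry_out(
  targets=[
    {"x": 0,"y": 0,"z": -0.001,"ax": 0,"ay": 0,"az": 0,"hand": -1},
    {"x": 0,"y": 0,"z": -0.001,"ax": 0,"ay": 0,"az": 0,"hand": -1},
  ],
)

```text
time_s: 13.08
eef_pos: [582.5, 250.9, 275.2]
ee_rot: [-0.446, -0.549, -0.446, 0.549]
force: [-5.6, 0.7, 3.1]
grip_width: 0.098
```

carry_out(
  targets=[
    {"x": 0,"y": 0,"z": -0.001,"ax": 0,"ay": 0,"az": 0,"hand": -1},
    {"x": 0,"y": 0,"z": -0.001,"ax": 0,"ay": 0,"az": 0,"hand": -1},
  ],
)

```text
time_s: 13.32
eef_pos: [582.6, 251.0, 274.9]
ee_rot: [0.446, 0.549, 0.446, -0.549]
force: [-6.1, 1.3, 6.9]
grip_width: 0.09
```

carry_out(
  targets=[
    {"x": 0,"y": 0,"z": -0.001,"ax": 0,"ay": 0,"az": 0,"hand": -1},
    {"x": 0,"y": 0,"z": -0.001,"ax": 0,"ay": 0,"az": 0,"hand": -1},
  ],
)

```text
time_s: 13.58
eef_pos: [582.9, 250.8, 272.6]
ee_rot: [-0.446, -0.549, -0.446, 0.549]
force: [-2.6, 0.4, -0.4]
grip_width: 0.096
```

carry_out(
  targets=[
    {"x": 0,"y": 0,"z": -0.001,"ax": 0,"ay": 0,"az": 0,"hand": -1},
    {"x": 0,"y": 0,"z": -0.001,"ax": 0,"ay": 0,"az": 0,"hand": -1},
  ],
)

```text
time_s: 13.82
eef_pos: [582.9, 250.7, 271.6]
ee_rot: [-0.446, -0.549, -0.446, 0.549]
force: [-3.2, 0.9, -0.8]
grip_width: 0.095
```

carry_out(
  targets=[
    {"x": 0,"y": 0,"z": -0.001,"ax": 0,"ay": 0,"az": 0,"hand": -1},
    {"x": 0,"y": 0,"z": -0.001,"ax": 0,"ay": 0,"az": 0,"hand": -1},
  ],
)

```text
time_s: 14.08
eef_pos: [582.9, 250.7, 270.8]
ee_rot: [-0.446, -0.549, -0.446, 0.549]
force: [-2.9, 1.1, -1.0]
grip_width: 0.096
```

carry_out(
  targets=[
    {"x": 0,"y": 0,"z": -0.001,"ax": 0,"ay": 0,"az": 0,"hand": -1},
    {"x": 0,"y": 0,"z": -0.001,"ax": 0,"ay": 0,"az": 0,"hand": -1},
  ],
)

```text
time_s: 14.32
eef_pos: [582.9, 250.7, 269.3]
ee_rot: [-0.446, -0.549, -0.446, 0.549]
force: [-1.7, 0.5, -4.5]
grip_width: 0.094
```

carry_out(
  targets=[
    {"x": 0,"y": 0,"z": -0.001,"ax": 0,"ay": 0,"az": 0,"hand": -1},
    {"x": 0,"y": 0,"z": -0.001,"ax": 0,"ay": 0,"az": 0,"hand": -1},
  ],
)

```text
time_s: 14.58
eef_pos: [582.9, 250.7, 268.4]
ee_rot: [-0.446, -0.549, -0.446, 0.549]
force: [-1.6, 0.9, -6.7]
grip_width: 0.098
```

carry_out(
  targets=[
    {"x": 0,"y": 0,"z": -0.001,"ax": 0,"ay": 0,"az": 0,"hand": -1},
    {"x": 0,"y": 0,"z": -0.001,"ax": 0,"ay": 0,"az": 0,"hand": -1},
  ],
)

```text
time_s: 14.82
eef_pos: [582.9, 250.7, 267.8]
ee_rot: [-0.446, -0.549, -0.446, 0.549]
force: [-1.3, 0.8, -5.4]
grip_width: 0.095
```

carry_out(
  targets=[
    {"x": 0,"y": 0,"z": -0.001,"ax": 0,"ay": 0,"az": 0,"hand": -1},
    {"x": 0,"y": 0,"z": -0.001,"ax": 0,"ay": 0,"az": 0,"hand": -1},
  ],
)

```text
time_s: 15.08
eef_pos: [583.0, 250.7, 267.1]
ee_rot: [0.446, 0.549, 0.446, -0.549]
force: [-1.5, 0.8, -4.5]
grip_width: 0.092
```

carry_out(
  targets=[
    {"x": 0,"y": 0,"z": -0.001,"ax": 0,"ay": 0,"az": 0,"hand": -1},
    {"x": 0,"y": 0,"z": -0.001,"ax": 0,"ay": 0,"az": 0,"hand": -1},
  ],
)

```text
time_s: 15.32
eef_pos: [583.1, 250.8, 266.3]
ee_rot: [0.446, 0.549, 0.446, -0.549]
force: [-1.7, 0.7, -1.4]
grip_width: 0.092
```

carry_out(
  targets=[
    {"x": 0,"y": 0,"z": -0.001,"ax": 0,"ay": 0,"az": 0,"hand": -1},
    {"x": 0,"y": 0,"z": -0.001,"ax": 0,"ay": 0,"az": 0,"hand": -1},
  ],
)

```text
time_s: 15.58
eef_pos: [583.1, 250.8, 265.7]
ee_rot: [0.446, 0.549, 0.446, -0.548]
force: [-3.0, -0.0, 2.8]
grip_width: 0.097
```

carry_out(
  targets=[
    {"x": 0,"y": 0,"z": -0.001,"ax": 0,"ay": 0,"az": 0,"hand": -1},
    {"x": 0,"y": 0,"z": -0.001,"ax": 0,"ay": 0,"az": 0,"hand": -1},
  ],
)

```text
time_s: 15.82
eef_pos: [583.1, 250.8, 265.6]
ee_rot: [0.446, 0.55, 0.446, -0.548]
force: [-3.7, 0.3, 8.4]
grip_width: 0.094
```

carry_out(
  targets=[
    {"x": 0,"y": 0,"z": -0.001,"ax": 0,"ay": 0,"az": 0,"hand": -1},
    {"x": 0,"y": 0,"z": -0.001,"ax": 0,"ay": 0,"az": 0,"hand": -1},
  ],
)

```text
time_s: 16.08
eef_pos: [583.2, 250.8, 265.6]
ee_rot: [0.447, 0.55, 0.445, -0.548]
force: [-5.6, -0.6, 12.6]
grip_width: 0.096
```

carry_out(
  targets=[
    {"x": 0,"y": 0,"z": 0.001,"ax": 0,"ay": 0,"az": 0,"hand": -1},
    {"x": 0,"y": 0,"z": 0.0022,"ax": 0,"ay": 0,"az": 0,"hand": -1},
    {"x": 0,"y": 0,"z": 0.0022,"ax": 0,"ay": 0,"az": 0,"hand": -1},
  ],
)

```text
time_s: 16.45
eef_pos: [583.1, 250.8, 265.6]
ee_rot: [0.446, 0.549, 0.446, -0.548]
force: [-2.3, 0.4, 5.5]
grip_width: 0.097
```

```bash
python3 look2.py g 205 170 310 130
```

```text
16.55 [583.04804834 250.79536837 265.62023313] [-1.98675738 -0.62371438  4.6474305 ] [-0.01459169  0.36447239  0.01445349]
top [[201.0, 276.0], [213.0, 293.0], [247.0, 342.0], [186.0, 326.0], [206.0, 241.0]]
side [[521.0, 200.0], [520.0, 261.0], [516.0, 439.0], [468.0, 197.0], [555.0, 192.0]]
```

View pics/g.png

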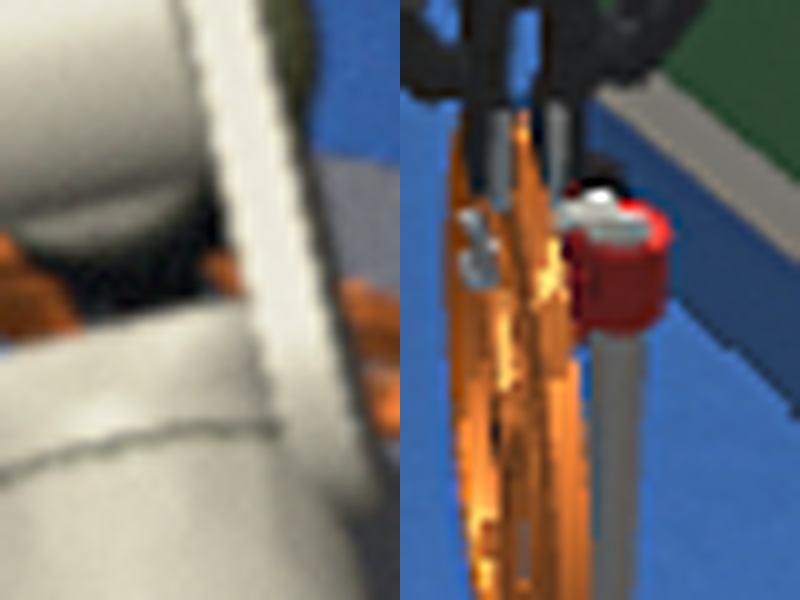

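carry_out(
  targets=[
    {"x": 0,"y": 0,"z": 0.001,"ax": 0,"ay": 0,"az": 0,"hand": -1},
    {"x": 0,"y": 0,"z": 0.001,"ax": 0,"ay": 0,"az": 0,"hand": -1},
  ],
  grip_force=20,
)

```text
time_s: 16.8
eef_pos: [582.9, 250.7, 265.7]
ee_rot: [-0.446, -0.549, -0.446, 0.549]
force: [-0.7, 0.1, -0.3]
grip_width: 0.095
```

carry_out(
  targets=[
    {"x": 0,"y": 0,"z": 0,"ax": 0,"ay": 0,"az": 0,"hand": -0.75},
    {"x": 0,"y": 0,"z": 0,"ax": 0,"ay": 0,"az": 0,"hand": -0.65},
    {"x": 0,"y": 0,"z": 0,"ax": 0,"ay": 0,"az": 0,"hand": -0.55},
    {"x": 0,"y": 0,"z": 0,"ax": 0,"ay": 0,"az": 0,"hand": -0.55},
    {"x": 0,"y": 0,"z": 0,"ax": 0,"ay": 0,"az": 0,"hand": -0.55},
  ],
)

```text
time_s: 17.42
eef_pos: [582.9, 250.8, 266.2]
ee_rot: [0.446, 0.549, 0.446, -0.549]
force: [0.1, -0.2, 0.4]
grip_width: 0.225
```

Released with ~4 mm clearance each side; lift straight up.

carry_out(
  targets=[
    {"x": 0,"y": 0,"z": 0.005,"ax": 0,"ay": 0,"az": 0,"hand": -0.55},
    {"x": 0,"y": 0,"z": 0.015,"ax": 0,"ay": 0,"az": 0,"hand": -0.5},
    {"x": 0,"y": 0,"z": 0.03,"ax": 0,"ay": 0,"az": 0,"hand": -0.4},
    {"x": 0,"y": 0,"z": 0.06,"ax": 0,"ay": 0,"az": 0,"hand": -0.3},
    {"x": 0,"y": 0,"z": 0.1,"ax": 0,"ay": 0,"az": 0,"hand": -0.3},
  ],
)

```text
time_s: 18.05
eef_pos: [582.6, 250.7, 367.7]
ee_rot: [-0.446, -0.549, -0.446, 0.549]
force: [0.6, -0.1, 0.4]
grip_width: 0.35
```

carry_out(
  targets=[
    {"x": -0.03,"y": -0.02,"z": 0.03,"ax": 0,"ay": 0,"az": 0,"hand": -0.3},
    {"x": -0.07,"y": -0.05,"z": 0.05,"ax": 0,"ay": 0,"az": 0,"hand": -0.3},
    {"x": -0.11,"y": -0.09,"z": 0.05,"ax": 0,"ay": 0,"az": 0,"hand": -0.3},
    {"x": -0.13,"y": -0.13,"z": 0.05,"ax": 0,"ay": 0,"az": 0,"hand": -0.3},
    {"x": -0.13,"y": -0.17,"z": 0.05,"ax": 0,"ay": 0,"az": 0,"hand": -0.3},
  ],
)

```text
time_s: 18.68
eef_pos: [451.5, 79.9, 418.2]
ee_rot: [0.447, 0.549, 0.445, -0.548]
force: [0.9, -0.0, -0.4]
grip_width: 0.351
```

carry_out(
  targets=[
    {"x": 0,"y": 0,"z": 0,"ax": 0,"ay": 0,"az": 0,"hand": -0.3},
    {"x": 0,"y": 0,"z": 0,"ax": 0,"ay": 0,"az": 0,"hand": -0.3},
    {"x": 0,"y": 0,"z": 0,"ax": 0,"ay": 0,"az": 0,"hand": -0.3},
  ],
)

```text
time_s: 19.05
eef_pos: [453.0, 81.5, 416.4]
ee_rot: [0.446, 0.549, 0.446, -0.548]
force: [0.8, -0.8, 0.2]
grip_width: 0.351
```

```bash
python3 look.py h 190 150 280 120;python3 -c "
from h import *
A=[viewer.capture(n) for n in('side','top')]
B=[viewer.capture(n) for n in('side','top')]
for a,b in zip(A,B): print((cv2.absdiff(a,b).max(2)>40).sum())"
```

```text
19.05 [453.   81.5 416.4] xaxis [ 0.  0. -1.] yaxis [ 0.979 -0.203  0.   ] F [ 0.84 -0.82  0.19] [ 0.02 -0.03 -0.01] 0.3507690891154758 [-0.08  0.11  1.28  0.    1.75  0.13]
46
0
```

View pics/h.png

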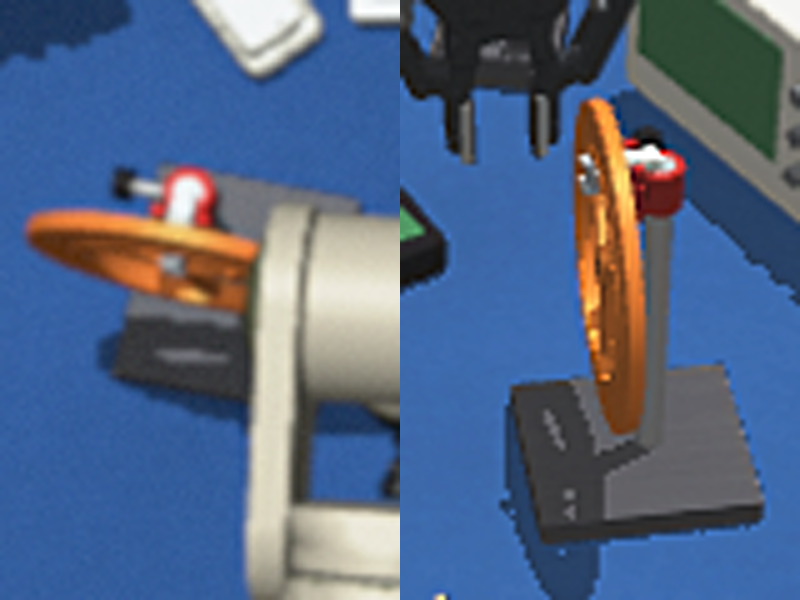

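carry_out(
  targets=[
    {"x": 0,"y": 0,"z": 0,"ax": 0,"ay": 0,"az": 0,"hand": -0.3},
    {"x": 0,"y": 0,"z": 0,"ax": 0,"ay": 0,"az": 0,"hand": -0.3},
    {"x": 0,"y": 0,"z": 0,"ax": 0,"ay": 0,"az": 0,"hand": -0.3},
    {"x": 0,"y": 0,"z": 0,"ax": 0,"ay": 0,"az": 0,"hand": -0.3},
    {"x": 0,"y": 0,"z": 0,"ax": 0,"ay": 0,"az": 0,"hand": -0.3},
  ],
)

```text
time_s: 19.98
eef_pos: [452.9, 80.7, 416.2]
ee_rot: [0.446, 0.549, 0.446, -0.549]
force: [0.1, 0.6, 0.3]
grip_width: 0.35
```

carry_out(
  targets=[
    {"x": 0,"y": 0,"z": 0,"ax": 0,"ay": 0,"az": 0,"hand": -0.3},
    {"x": 0,"y": 0,"z": 0,"ax": 0,"ay": 0,"az": 0,"hand": -0.3},
    {"x": 0,"y": 0,"z": 0,"ax": 0,"ay": 0,"az": 0,"hand": -0.3},
    {"x": 0,"y": 0,"z": 0,"ax": 0,"ay": 0,"az": 0,"hand": -0.3},
    {"x": 0,"y": 0,"z": 0,"ax": 0,"ay": 0,"az": 0,"hand": -0.3},
  ],
)

```text
time_s: 20.6
eef_pos: [452.9, 80.8, 416.2]
ee_rot: [-0.446, -0.549, -0.446, 0.549]
force: [-0.5, -0.5, 0.9]
grip_width: 0.349
```

```bash
python3 -c "
from h import *
F=[viewer.capture('side') for _ in range(8)]
for f in F[1:]: d=cv2.absdiff(F[0],f).max(2)[120:240,280:360]; print(d.max(),(d>40).sum())
m=cv2.inRange(cv2.cvtColor(F[-1],cv2.COLOR_BGR2HSV),(8,170,90),(18,255,255))[100:240,290:350]; q=np.argwhere(m); print('reel bbox',q.min(0)+[100,290],q.max(0)+[100,290])
ax=np.array([.979,-.203,0]);h=np.array([.203,.979,0]);a=np.linspace(0,6.283,361)[:,None]
for z in(173,180): P=np.vstack([np.array([583.3,251,z])+105*(np.cos(a)*h+np.sin(a)*[0,0,1])+s*ax for s in(-5,5)]); p=proj('side',P); print(z,p.min(0)[::-1],p.max(0)[::-1])
"
```

```text
5 0
5 0
5 0
5 0
4 0
6 0
4 0
reel bbox [140 315] [206 328]
173 [139.40878976 314.12927911] [206.6939319  328.88059628]
180 [137.55543674 314.14829984] [205.06974873 328.9491034 ]
```

Still, and it matches the predicted pose of the reel centre at z ≈ 173 (seat about 7 mm low). Handing in.

```bash
python3 -c "
from rig import finish_job; print(finish_job())"
```

```text
the job is handed in; nothing more can be done
None
```

The orange reel is hanging on the stand's J-hook behind the upturned tip, released and still. I handed the job in at about 21 s, and the hand-in reported no verdict.

I gripped the reel across the web at the top of its rim, lifted it clear of the rack, and took it over the hook. I then lowered it in 1 mm steps by feel.

- **Keeper:** first contact came about 15 mm above the stop. The keeper pushed back, slid over the bead, and then pulled the reel down, with the vertical force turning to about −6 N. I took this as the click, because I could not read the keeper's travel directly.
- **Seat:** the reel reached a hard stop about 7 mm below the nominal seat. I pressed it there with about 14 N at most, then unloaded, opened the fingers and backed away.
- **Final pictures:** eight successive side views showed no movement of the reel. Its outline matched, within about a pixel, a seated reel with its centre about 77 mm below the nominal seat, inside the 57 to 83 mm allowed.
- **Disagreements:**
  - Camera estimates of the hook's height varied from 2 to 10 mm low, so I relied on the felt contact.
  - A first pair of side pictures, taken just after release, differed by 46 pixels. That could have been the arm or a slight swing; it was gone after about 1.5 s.
- **Not checked:** I did not measure the other objects again at the end. I felt no unexpected contact with them during the moves.

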